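# Bed a lacquered lure head in the drying stand with sprung tongs

### The job

The lure heads in the tray are freshly lacquered, so work only with the sprung tongs and never touch a head with the gripper: take the tongs from the wooden tool block, squeeze them shut on the flat-topped cylindrical head and lift it out of the tray. Push its stem down the socket of the drying stand, past the drag of the plunger, until it stops dead on the hidden stop, and bed it there for a moment with a push of about 14 N (under 9 N does not bed it, over 22 N spoils it). Let the head go, stand the tongs back in the slot of their block and leave everything else where it is.

Things in the scene. Friction and masses are not known exactly. Their poses are not given: they have to be found in the camera images.
- tongs_grip (a point): Centre of the grip zone of the sprung tongs (90 g, 128 mm tall), which stand tips down: two flat upright steel arms with black grip plates, 14 mm wide along x, closing evenly and parallel along the tongs' y; z is up. Outer faces 42 mm apart when free, 23 mm fully squeezed; spring 5 N per arm at first, 8 N when shut. Midway between the arms; their top is 31 mm above it.
- tongs_guard (a point): Middle of the undersides of the tongs' two black finger guards, 27 mm below tongs_grip; each 4 mm thick, 46 mm along x, outer edges 56 mm apart along y when free. They rest on the tool block's top face.
- tongs_tip (a point): Midway between the lower ends of the tongs' jaws, 97 mm below tongs_grip. The V-notched jaws, 14 mm tall, 22 mm along x, centre a round head: they hold the 18 mm head with the arms' outer faces 27 mm apart and clear it by 5 mm a side at 37 mm, where the arms still press out with 6 N and the tongs can be carried. A fixed push pad between them, 17 mm above this point, bears on the head's top.
- slot_mouth (a point): Centre of the top face of the fixed wooden tool block (67 x 86 x 80 mm high): mouth of its through slot, 31 mm along the block's x and 60 mm along its y. The tongs stand in it with their guards on the top face and their y along the block's y.
- popper_center (a point): Centre of the flat-topped cylindrical wooden head (the one to move): 18 mm diameter, 20 mm tall, so its underside is 10 mm below this point; below that a brass stem of 8 mm diameter, 22 mm long with a small chamfer. z is up along the stem axis. Mass about 18 g. It stands in a hole of the tray, any of three.
- cone_head_center (a point): Pointed cone-shaped head (18 mm base, 22 mm tall) in another tray hole, point 10 mm above its underside; to be left alone.
- ball_head_center (a point): Ball-shaped head (21 mm) in another tray hole, point 10 mm above its underside; to be left alone.
- tray: Fixed plywood lacquering tray, 60 x 160 x 26 mm high, origin at the centre of its underside; three 10.5 mm holes in a row along its y, 50 mm apart, the heads resting on its top face.
- socket_mouth (a point): Centre of the 10 mm socket's mouth (1.5 mm chamfer), in the stand's flat aluminium top face, 50 x 50 mm, 54 mm above the table; z up. The stem meets the plunger 6 to 15.5 mm down and pushes it 5 mm to the stop, so the head ends 1.5 to 11 mm clear of this face: how deep is not known beforehand and must be felt. The stop is rigid: force climbs steeply on it.
- stand: Fixed drying stand, dark wooden foot 110 x 75 x 18 mm with the aluminium socket block on it; origin at the centre of its underside. Out of sight in the socket waits a plunger with about 5 N of drag, pushed ahead of the stem and staying where it is left; 5 mm farther it ends on a stop screw whose height differs each time.
- lacquer_jar: Bystander: amber jar, 48 mm diameter, 62 mm tall, origin at the centre of its underside.
- spool_a: Bystander: thread spool, 30 mm diameter, 38 mm tall, origin at the centre of its underside.
- spool_b: Bystander: another thread spool of the same size.

How it is judged:
By the outcome, as a careful person would: the job done as asked, in the order asked, and still so for the second after the job is handed in, with the robot touching nothing.
It also fails if it takes over 72 s, if anything falls off the work surface, if the arm or the gripper's body presses on something with over 40 N, if the wrist force passes 120 N, or if a joint passes its speed limit or range.

### The arm

A 6-joint arm with a two-finger parallel gripper is mounted at the origin on the work surface. World frame = base frame: x ahead of the robot, y to its left, z up, the work surface at z = 0. Lengths are in m, angles in degrees, forces in N, time in s.
With the tool pointing down it reaches from about 0.375 to 0.9 m from the base axis. Payload 3.1 kg.
Tool frame: the origin (TCP) lies at the very end of the fingers, on their centre line; the grasp point (between the pads) lies 19 mm behind it (bot.hold_point_z is the z of the grasp point in the tool frame, in m); z points along the fingers, y is the line along which they close (so a half turn about z gives the same grasp; the last joint's range is limited). The gripper opens to 87 mm and grips with 3 to 60 N. Pads are 19 mm wide; open, the fingers measure 117 mm over their backs; the gripper's body (75 mm by 190 mm) begins 51 mm behind the grasp point.
Start: joints at [-84.368, 30.224, 82.088, -0, 67.689, -10.227], TCP at [0.171, -0.601, 0.223] pointing down, gripper open.
Joint ranges: [-176.69, 176.69], [-43.24, 126.21], [12.49, 139.97], [-82, 262], [0, 151.66], [-163.58, 163.58]. Speed limits (degrees/s): [159.86, 159.86, 180, 180, 180, 180].

### API

Orientations are given as a 3x3 rotation matrix whose columns are the frame's x, y, z axes.
In Python, from rig import bot, capture, camera_model gives the robot as it stands.
- The arm moves only by the tool apply_moves, never from a script. Its argument "plan" is text: rows parted by semicolons, each of 6 numbers parted by spaces: the shift along the tool's x, y, z in units of 0.05 m (1.0 is 0.05 m), then the turn, a rotation vector about the tool's x, y, z in units of 360 degrees (1.0 is 360 degrees). In form: dx dy dz ax ay az; .... A call has 1 to 10 rows; each row shifts and turns the commanded pose from where the row before left it, along the tool's axes as they then stand; what a row does not reach is not made up. A row lasts 1/12 s, in which the tool goes at most 41.7 mm and 7.16 degrees, less where a joint would pass 70% of its speed; a pose out of reach is approached as far as the arm can. A call with a number of a shift or a turn outside -1 to 1 is refused whole. A call with a gripper value outside its range is refused whole. "gripper" is the gripper command: -1 is shut, 1 is fully open, values between are in proportion, set as the call begins (left out, the last holds). The fingers move at their own pace and stop on an object; the grip force is fixed at half the most. Time passes only in rows, so rows that do not move let the fingers close. It gives the time, the measured TCP pose, the force, the opening and the grip force at its end, in the units of the state.
- bot.read_state(): the state, without advancing time (a new reading comes with each control period).
- capture(name): name is "side" or "top"; returns the picture (384x512x3 uint8, red, green, blue); there is no depth.
- camera_model(name): a dict with "vertical_fov" (degrees; the focal length in pixels is half the picture's height over the tangent of half this angle, whatever the lens; pixels are square), "cx", "cy" (the principal point, pixels), "dist" ([k1, k2, p1, p2, k3] as OpenCV has them; the pictures are not rectified), "position" and "rotation" of the camera in the world. Camera axes: x right, y down, z forward; pixel columns grow to the right and rows downward; lengths in m; the calibration is good to about 2 mm. A picture is of the moment at which its call begins. camera_model takes no time and is no camera call.
- bot.hand_in(): hands the job in; it is judged then, once.
The state is a dict: "time_s": time; "joint_positions": joint angles; "qvel": joint speeds; "tau": joint torques, N m; "position": TCP position; "tcp_rot": TCP orientation; "force": force on the tool from outside, world axes, zero at the start; "moment": the same for the moment, N m; "opening": opening from 0.0 (shut) to 1.0 (fully open); "grasp_force": force on a finger pad.
Only numpy, scipy, OpenCV 4.12 (cv2) and the standard library are available. Lean on these libraries where they do the work, as an engineer would, in place of code of your own. Each camera call takes 0.05 s, during which the arm holds its last target. There are 200 camera calls.

## Working session

There is one attempt and no reset: what is moved stays moved. The work goes in short steps, Python scripts to look and compute and a tool call to move; the robot and the scene stay as the last step left them, time stands still between calls to the robot, and variables do not carry over. Pictures are saved under pics/ and viewed, at most 10 in all, crops included, and the job is handed in when it is done.

Besides the shell and the picture viewer there is one more tool, called in YAML: its name, and indented under it one key for each argument. apply_moves: Moves the arm, as the interface text tells. Its arguments: {"type":"object","properties":{"plan":{"type":"string"},"gripper":{"type":"number"}},"required":["plan"]}

```bash
mkdir -p pics; ls
python3 - <<'E'
from rig import bot,capture,camera_model
import cv2
for n in("side","top"):
    im=capture(n); cv2.imwrite(f"pics/{n}0.png",im[:,:,::-1]); 
    big=cv2.resize(im,(800,600),interpolation=cv2.INTER_CUBIC); cv2.imwrite(f"pics/{n}0b.png",big[:,:,::-1])
    print(n,camera_model(n))
print(bot.read_state(),bot.hold_point_z)
E
```

```text
pics
side {'vertical_fov': 52.03486715055348, 'cx': 262.92807232561063, 'cy': 195.8140653520826, 'dist': array([-0.10084006,  0.        ,  0.        ,  0.        ,  0.        ]), 'position': array([ 0.53075189, -0.61465293,  0.61974927]), 'rotation': array([[ 0.99994884,  0.00885578,  0.00488751],
       [ 0.00202136, -0.64840103,  0.76129628],
       [ 0.00991094, -0.76124745, -0.64838576]])}
top {'vertical_fov': 43.747674268548664, 'cx': 250.37123818194374, 'cy': 193.87098328284938, 'dist': array([-0.03397246,  0.        ,  0.        ,  0.        ,  0.        ]), 'position': array([0.38993371, 0.00590872, 0.99567268]), 'rotation': array([[-0.01406778, -0.98051883,  0.19592071],
       [-0.99990054,  0.0135976 , -0.00374473],
       [ 0.00100773, -0.19595391, -0.98061259]])}
{'time_s': 0.1, 'joint_positions': array([-8.43675567e+01,  3.02720637e+01,  8.21476574e+01,  9.10765259e-04,
        6.76915633e+01, -1.02275573e+01]), 'qvel': array([-0.05897681, -0.11808425, -0.26588489,  0.06576063,  0.14218878,
        0.08614776]), 'tau': array([-5.92801712e-06, -4.40985525e+01, -1.77150464e+01,  6.35025487e-02,
        5.33621467e-02, -4.29395084e-05]), 'position': array([ 0.17076955, -0.60053721,  0.22169411]), 'tcp_rot': array([[ 9.61934016e-01,  2.73281754e-01, -1.75992543e-04],
       [ 2.73281575e-01, -9.61932139e-01,  1.93434411e-03],
       [ 3.59328070e-04, -1.90880692e-03, -9.99998114e-01]]), 'force': array([ 1.04769007,  0.52452226, -1.15025831]), 'moment': array([-0.01317096,  0.01303611, -0.00692275]), 'grasp_force': 0.0, 'opening': 0.9983596511446237} -0.0187
```

View pics/side0b.png

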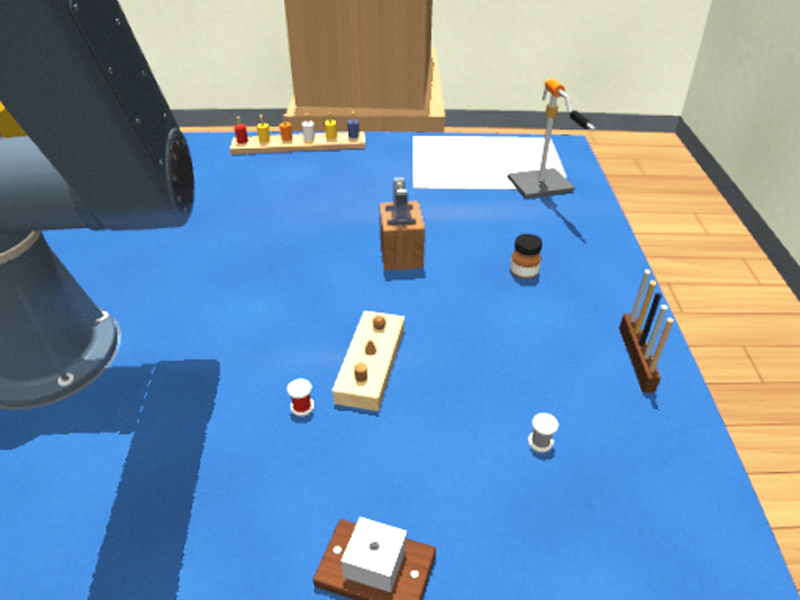

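View pics/top0b.png

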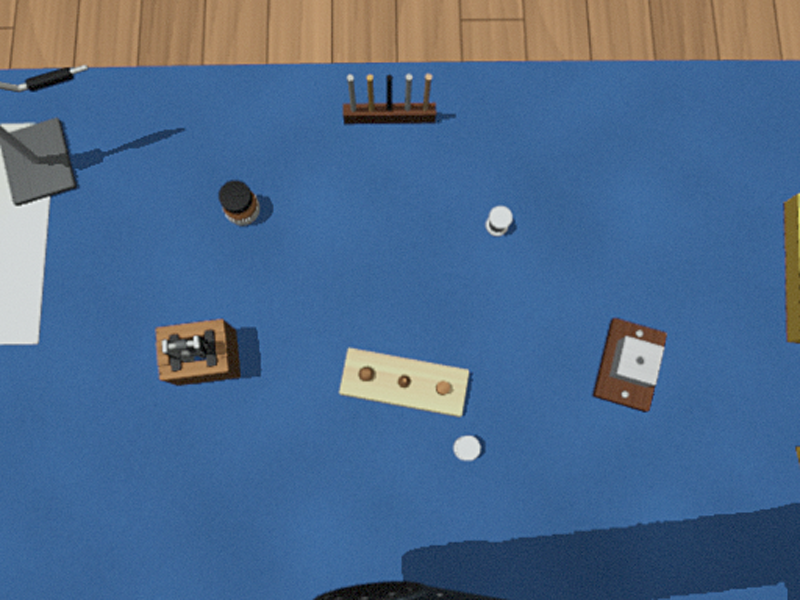

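The side view shows the tongs in the block at (402,205), the tray at (370,360) with the popper at (361,372), and the stand socket at (374,546). In the top view the same points are at (190,348), (405,382), (444,388) and (640,360). I'll enlarge these areas.

```bash
cat > h.py <<'E'
import numpy as np,cv2
from rig import camera_model
def K(m):
    f=192/np.tan(np.radians(m["vertical_fov"]/2)); return np.array([[f,0,m["cx"]],[0,f,m["cy"]],[0,0,1.]])
def ray(n,p):
    m=camera_model(n); u=cv2.undistortPointsIter(np.array([[p]],float),K(m),m["dist"],None,None,(3,50,1e-10))[0,0]
    d=m["rotation"]@np.array([u[0],u[1],1]); return m["position"],d/np.linalg.norm(d)
def atz(n,p,z):
    o,d=ray(n,p); return o+d*(z-o[2])/d[2]
def tri(ps,pt):
    A=np.zeros((3,3));b=np.zeros(3);L=[ray("side",ps),ray("top",pt)]
    for o,d in L:
        P=np.eye(3)-np.outer(d,d);A+=P;b+=P@o
    x=np.linalg.solve(A,b); return x,[round(1e3*np.linalg.norm(np.cross(x-o,d)),1) for o,d in L]
def proj(n,X):
    m=camera_model(n);R=m["rotation"].T
    return cv2.projectPoints(np.array(X,float).reshape(-1,1,3),cv2.Rodrigues(R)[0],-R@m["position"],K(m),m["dist"])[0][:,0]
def panel(im,x0,y0,w,h,s):
    c=cv2.resize(im[y0:y0+h,x0:x0+w],None,fx=s,fy=s,interpolation=cv2.INTER_CUBIC)[:,:,::-1].copy()
    for x in range(x0-x0%10+10,x0+w,10):
        cv2.line(c,(int((x-x0+.5)*s),0),(int((x-x0+.5)*s),6),(0,255,255),1);cv2.putText(c,str(x),(int((x-x0+.5)*s)-10,18),0,.35,(0,255,255),1)
    for y in range(y0-y0%10+10,y0+h,10):
        cv2.line(c,(0,int((y-y0+.5)*s)),(6,int((y-y0+.5)*s)),(0,255,255),1);cv2.putText(c,str(y),(8,int((y-y0+.5)*s)+4),0,.35,(0,255,255),1)
    return c
E
python3 - <<'E'
from h import *
t=cv2.imread("pics/top0.png")[:,:,::-1]; s=cv2.imread("pics/side0.png")[:,:,::-1]
P=lambda im,x,y:panel(im,x,y,57,60,7)[:300*2]
a=np.hstack([panel(t,94,195,66,50,6),panel(t,372,197,66,50,6)])
b=np.hstack([panel(t,212,213,100,60,4),panel(s,195,325,66,50,6)][0:2]) if 0 else np.hstack([panel(t,214,215,100,60,4),cv2.resize(panel(s,195,325,90,54,4),(392,240))[:, :392]])
w=min(a.shape[1],b.shape[1]); cv2.imwrite("pics/m1.png",np.vstack([a[:,:w],b[:,:w]]))
a=np.hstack([panel(s,235,108,45,70,7),panel(s,205,193,60,70,7)])
cv2.imwrite("pics/m2.png",a); print(a.shape)
E
```

```text
(490, 735, 3)
```

View pics/m1.png

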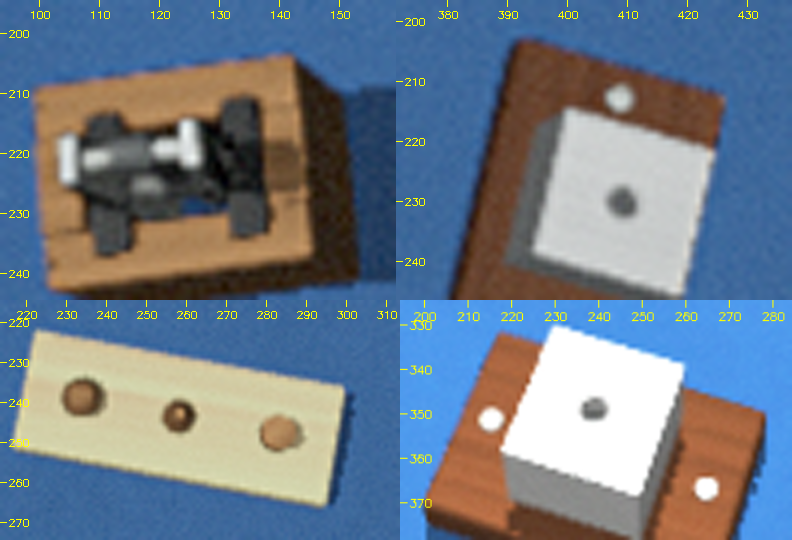

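View pics/m2.png

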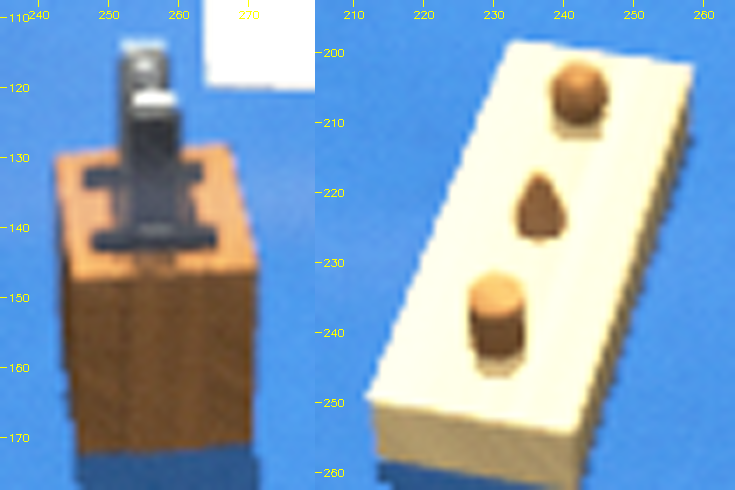

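Positions read from the crops, in native pixels:
- **Top view:** the block's top corners are about (99,209.5), (141.8,203.7), (146,237.8) and (101.5,242.8). The popper's top is at (283.3,247.5) and the socket at (409.2,230.2).
- **Side view:** the popper's top is at (230.5,234.6) and the socket at (239,349).

The popper is in the tray hole with the lowest y, the one nearest the stand.

Run:
```python
from h import *
np.set_printoptions(precision=4,suppress=True)
f=lambda P,x0,y0,s:[(x0+a/s-.5,y0+b/s-.5) for a,b in P]
bt=f([(33,90),(290,55),(315,260),(48,290)],94,195,6); bs=f([(55,155),(230,147),(257,268),(72,280)],235,108,7)
for nm,n,L,z in(("block top","top",bt,.08),("block side","side",bs,.08),
 ("stand top","top",f([(171,106),(320,150),(289,296),(137,250)],372,197,6),.054),
 ("tray top","top",f([(38,30),(346,85),(326,207),(15,148)],214,215,4),.026),
 ("tray side","side",f([(510-315,40),(693-315,65),(575-315,433),(366-315,398)],205,193,7),.026),
 ("guards top(outer corners UL,UR,LR,LL)","top",f([(88,115),(257,97),(268,232),(95,256)],94,195,6),.084),
 ("guards side BL,BR,FR,FL","side",f([(83,165),(203,163),(217,230),(91,232)],235,108,7),.084),
 ("heads top","top",f([(280,132),(179,115),(83,97)],214,215,4),.046),
 ):
    X=np.array([atz(n,p,z) for p in L])[:,:2]; d=np.roll(X,-1,0)-X
    print(nm,"c",X.mean(0),"len",np.linalg.norm(d,axis=1)*1e3,"ang",np.degrees(np.arctan2(d[:,1],d[:,0])))
pt,ps=(283.3,247.5),(230.5,234.6)
print("popper",tri(ps,pt),atz("top",pt,.046),atz("side",ps,.046))
pt,ps=(409.2,230.2),(239.,349.)
print("socket",tri(ps,pt),atz("top",pt,.054),atz("side",ps,.054))
# arm tops z=.138
for p in f([(68,160),(190,143)],94,195,6): print("arm top",atz("top",p,.138))
for p in f([(143,46),(153,98)],235,108,7): print("arm side",atz("side",p,.138))
```

```text
block top c [0.5182 0.2512] len [83.9751 67.5325 85.8995 65.4247] ang [ -82.8825 -171.4844   95.7245    6.8974]
block side c [0.5176 0.2496] len [66.5445 83.9995 66.1562 85.8458] ang [   6.0559  -83.8111 -172.3465   96.4624]
stand top c [ 0.5008 -0.3132] len [51.2208 50.3459 51.8205 50.068 ] ang [-107.6449  163.4263   72.0563  -17.2533]
tray top c [ 0.4803 -0.0133] len [159.3806  62.4788 159.3444  61.0858] ang [-100.9914  168.8178   78.5077  -11.1468]
tray side c [ 0.479 -0.012] len [ 61.6405 161.7179  61.8342 161.0478] ang [ -10.9267 -101.3396  168.4511   78.5911]
guards top(outer corners UL,UR,LR,LL) c [0.5171 0.2484] len [54.7299 44.0092 55.6373 45.7772] ang [ -84.5978 -173.5902   97.2302    5.2705]
guards side BL,BR,FR,FL c [0.5158 0.2524] len [44.8172 46.6788 45.4064 46.5095] ang [   2.8217  -83.7413 -177.3523   95.5446]
heads top c [ 0.4797 -0.0127] len [50.7259 48.5225 99.2443] ang [  79.6248   78.5786 -100.8867]
popper (array([ 0.4701, -0.0616,  0.0451]), [np.float64(0.3), np.float64(0.3)]) [ 0.4704 -0.0614  0.046 ] [ 0.4699 -0.0625  0.046 ]
socket (array([ 0.4996, -0.313 ,  0.0518]), [np.float64(0.8), np.float64(0.8)]) [ 0.5001 -0.3121  0.054 ] [ 0.4989 -0.3143  0.054 ]
arm top [0.5145 0.2673 0.138 ]
arm top [0.5192 0.2304 0.138 ]
arm side [0.5136 0.2674 0.138 ]
arm side [0.5178 0.2302 0.138 ]
```

Add to h.py:
```python
def go(x,y,z,yaw=6.7):
    from rig import bot
    s=bot.read_state(); R=s["tcp_rot"]; d=np.array([x,y,z])-s["position"]
    u=R.T@d/.05; c,n=np.cos(np.radians(yaw)),np.sin(np.radians(yaw))
    T=np.array([[c,n,0],[n,-c,0],[0,0,-1.]]); w=cv2.Rodrigues(R.T@T)[0].ravel()/2/np.pi
    print("t%.2f"%s["time_s"],"pos",s["position"].round(4),"units",u.round(3),"rows>=",round(np.linalg.norm(d)/.0417,1),"turn",w.round(4),"F",s["force"].round(1),"op mm",round(s["opening"]*87,1),"gf",round(s["grasp_force"],1))
```

```text
(no output)
```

apply_moves:
  plan: "0 0 0 0 0 0.0128; 0 0 0 0 0 0.0128; 0.56 -0.55 0 0 0 0; 0.56 -0.55 0 0 0 0; 0.56 -0.55 0 0 0 0; 0.56 -0.55 0 0 0 0; 0.56 -0.55 0 0 0 0; 0.56 -0.55 0 0 0 0; 0.56 -0.55 0 0 0 0; 0.56 -0.55 0 0 0 0"
  gripper: 1

```text
time_s: 0.93
position: [0.3685, -0.3549, 0.2223]
tcp_rot: [[0.993, 0.115, -0.0], [0.115, -0.993, 0.001], [-0.0, -0.001, -1.0]]
force: [1.9, -0.0, -0.6]
opening: 1.002
grasp_force: 0.0
```

```bash
python3 -c "
from h import *;go(.5165,.249,.2)"
```

```text
t0.93 pos [ 0.3685 -0.3549  0.2223] units [  4.332 -11.655   0.453] rows>= 14.9 turn [-0.0001  0.     -0.0002] F [ 1.9 -0.  -0.6] op mm 87.2 gf 0.0
```

apply_moves:
  plan: "0.27 -0.73 0 0 0 0; 0.27 -0.73 0 0 0 0; 0.27 -0.73 0 0 0 0; 0.27 -0.73 0 0 0 0; 0.27 -0.73 0 0 0 0; 0.27 -0.73 0 0 0 0; 0.27 -0.73 0 0 0 0; 0.27 -0.73 0 0 0 0; 0.27 -0.73 0 0 0 0; 0.27 -0.73 0 0 0 0"

```text
time_s: 1.77
position: [0.4595, 0.0234, 0.2225]
tcp_rot: [[0.993, 0.116, -0.0], [0.116, -0.993, 0.0], [-0.0, -0.0, -1.0]]
force: [1.1, -0.5, 0.3]
opening: 0.998
grasp_force: 0.0
```

apply_moves:
  plan: "0.27 -0.73 0 0 0 0; 0.27 -0.73 0 0 0 0; 0.27 -0.73 0 0 0 0; 0.27 -0.73 0 0 0 0; 0.27 -0.73 0 0 0 0; 0.27 -0.7 0 0 0 0; 0 0 0 0 0 0; 0 0 0 0 0 0"

```text
time_s: 2.43
position: [0.5147, 0.2486, 0.2219]
tcp_rot: [[0.993, 0.12, -0.001], [0.12, -0.993, -0.0], [-0.001, 0.0, -1.0]]
force: [-0.3, -0.7, 0.5]
opening: 1.0
grasp_force: 0.0
```

```bash
python3 -c "
from h import *;go(.5165,.249,.0885)"
```

```text
t2.43 pos [0.5147 0.2486 0.2219] units [ 0.039 -0.004  2.668] rows>= 3.2 turn [0.     0.0001 0.0005] F [-0.3 -0.7  0.5] op mm 87.0 gf 0.0
```

apply_moves:
  plan: "0.04 0 0.5 0 0 0; 0 0 0.5 0 0 0; 0 0 0.5 0 0 0; 0 0 0.5 0 0 0; 0 0 0.4 0 0 0; 0 0 0.24 0 0 0; 0 0 0 0 0 0; 0 0 0 0 0 0; 0 0 0 0 0 0"

```text
time_s: 3.18
position: [0.5176, 0.2463, 0.0913]
tcp_rot: [[0.993, 0.115, 0.001], [0.115, -0.993, 0.0], [0.001, 0.0, -1.0]]
force: [0.2, 0.6, 0.9]
opening: 0.999
grasp_force: 0.0
```

Run:
```python
from h import *;go(.5165,.249,.0885)
from rig import capture
t=capture("top");s=capture("side")
cv2.imwrite("pics/g1.png",np.vstack([panel(t,75,175,100,70,5)[:300],panel(s,215,80,100,60,5)]))
```

```text
t3.18 pos [0.5176 0.2463 0.0913] units [-0.015 -0.055  0.057] rows>= 0.1 turn [ 0.     -0.0002 -0.0003] F [0.2 0.6 0.9] op mm 86.9 gf 0.0
```

View pics/g1.png

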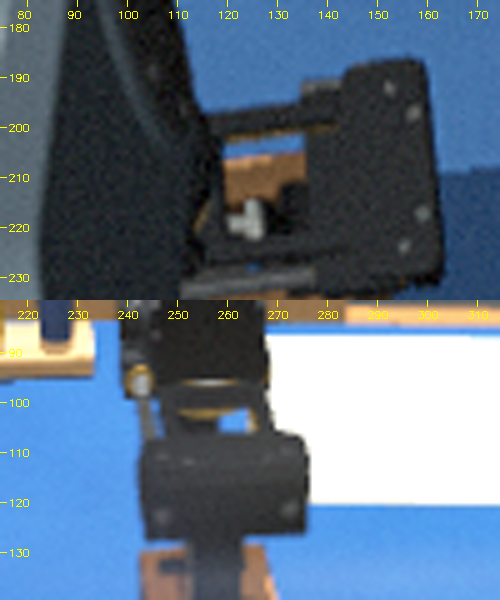

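The gripper straddles the tongs: the arm tip is visible between the fingers at about (124,218) in the top view, and in the side view the fingers stand over the block. I'll settle and correct before closing.

apply_moves:
  plan: "0 -0.05 0.04 0 0 0; 0 0 0 0 0 0; 0 0 0 0 0 0"

```text
time_s: 3.53
position: [0.5168, 0.2498, 0.089]
tcp_rot: [[0.993, 0.116, 0.001], [0.116, -0.993, 0.0], [0.001, -0.0, -1.0]]
force: [-0.3, 0.4, -0.4]
opening: 0.998
grasp_force: 0.0
```

Run:
```python
from h import *;go(.5165,.249,.0885)
```

```text
t3.53 pos [0.5168 0.2498 0.089 ] units [-0.008  0.015  0.011] rows>= 0.0 turn [-0.     -0.0001 -0.0001] F [-0.3  0.4 -0.4] op mm 86.9 gf 0.0
```

apply_moves:
  plan: "0 0 0 0 0 0; 0 0 0 0 0 0; 0 0 0 0 0 0; 0 0 0 0 0 0; 0 0 0 0 0 0; 0 0 0 0 0 0"
  gripper: -0.15

```text
time_s: 4.03
position: [0.5167, 0.2495, 0.0885]
tcp_rot: [[0.993, 0.116, -0.0], [0.116, -0.993, -0.0], [-0.0, 0.0, -1.0]]
force: [-0.8, -0.1, 0.1]
opening: 0.631
grasp_force: 0.0
```

apply_moves:
  plan: "0 0 0 0 0 0; 0 0 0 0 0 0; 0 0 0 0 0 0"

```text
time_s: 4.28
position: [0.5167, 0.2495, 0.0885]
tcp_rot: [[0.993, 0.116, -0.0], [0.116, -0.993, -0.0], [-0.0, 0.0, -1.0]]
force: [-0.6, -0.2, -0.8]
opening: 0.455
grasp_force: 5.6
```

Run:
```python
from h import *;go(.5165,.249,.0885)
```

```text
t4.28 pos [0.5167 0.2495 0.0885] units [-0.006  0.009  0.   ] rows>= 0.0 turn [ 0.      0.     -0.0002] F [-0.6 -0.2 -0.8] op mm 39.5 gf 5.6
```

apply_moves:
  plan: "0 0 0 0 0 0; 0 0 0 0 0 0; 0 0 0 0 0 0; 0 0 -0.05 0 0 0; 0 0 -0.1 0 0 0; 0 0 -0.2 0 0 0; 0 0 -0.3 0 0 0; 0 0 -0.3 0 0 0; 0 0 -0.3 0 0 0; 0 0 -0.3 0 0 0"

```text
time_s: 5.12
position: [0.5168, 0.2496, 0.1677]
tcp_rot: [[0.993, 0.116, 0.001], [0.116, -0.993, 0.0], [0.001, -0.0, -1.0]]
force: [-0.5, -1.0, -0.8]
opening: 0.427
grasp_force: 5.7
```

apply_moves:
  plan: "0 0 -0.3 0 0 0; 0 0 -0.3 0 0 0; 0 0 -0.2 0 0 0; 0 0 -0.1 0 0 0; 0 0 0 0 0 0; 0 0 0 0 0 0; 0 0 0 0 0 0"

```text
time_s: 5.7
position: [0.5161, 0.2494, 0.2102]
tcp_rot: [[0.993, 0.116, -0.002], [0.116, -0.993, -0.0], [-0.002, 0.0, -1.0]]
force: [0.2, -0.3, -0.4]
opening: 0.43
grasp_force: 5.7
```

Run:
```python
from h import *;go(.470,-.0616,.19)
from rig import capture
t=capture("top");s=capture("side")
cv2.imwrite("pics/g2.png",np.vstack([panel(t,75,185,100,60,5),panel(s,215,80,100,60,5)]))
```

```text
t5.70 pos [0.5161 0.2494 0.2102] units [-1.633  6.071  0.409] rows>= 7.6 turn [ 0.      0.0003 -0.0002] F [ 0.2 -0.3 -0.4] op mm 37.4 gf 5.7
```

View pics/g2.png

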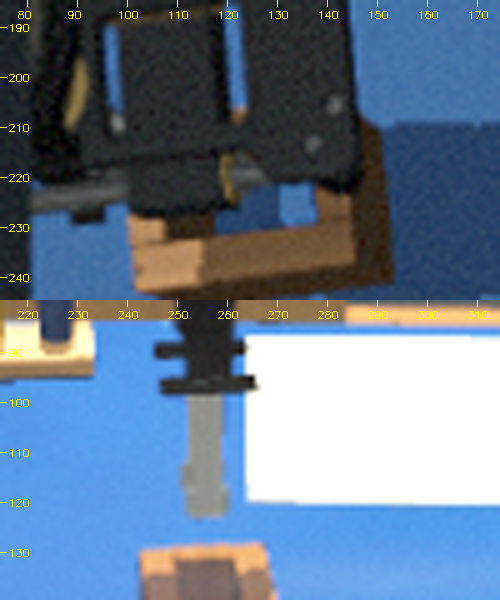

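Run:
```python
from h import *
for p,y in(((256.2,98.3),.2241),((255.3,122.9),.231)):
    o,d=ray("side",p); print(o+d*(y-o[1])/d[1])
```

```text
[0.51754498 0.2241     0.20297956]
[0.51519821 0.231      0.13360087]
```

apply_moves:
  plan: "-0.1 0.38 0 0 0 0; -0.18 0.67 0 0 0 0; -0.2 0.72 0 0 0 0; -0.2 0.72 0 0 0 0; -0.2 0.72 0 0 0 0; -0.2 0.72 0 0 0 0; -0.2 0.72 0 0 0 0; -0.2 0.72 0 0 0 0; -0.14 0.5 0 0 0 0; -0.05 0.2 0 0 0 0"

```text
time_s: 6.63
position: [0.4684, -0.0648, 0.2106]
tcp_rot: [[0.994, 0.112, -0.001], [0.112, -0.994, -0.001], [-0.001, 0.001, -1.0]]
force: [-0.1, -1.0, -1.3]
opening: 0.429
grasp_force: 5.7
```

apply_moves:
  plan: "0 0 0 0 0 0; 0 0 0 0 0 0; 0 0 0 0 0 0; 0 0 0 0 0 0"

```text
time_s: 6.97
position: [0.4689, -0.0601, 0.2109]
tcp_rot: [[0.993, 0.118, -0.0], [0.118, -0.993, 0.001], [-0.0, -0.001, -1.0]]
force: [-0.4, -0.4, -0.5]
opening: 0.427
grasp_force: 5.7
```

Run:
```python
from h import *;go(.470,-.0616,.15)
```

```text
t6.97 pos [ 0.4689 -0.0601  0.2109] units [0.02  0.034 1.217] rows>= 1.5 turn [-0.0001  0.0001  0.0002] F [-0.4 -0.4 -0.5] op mm 37.1 gf 5.7
```

apply_moves:
  plan: "0.01 0.02 0.1 0 0 0; 0.01 0.01 0.3 0 0 0; 0 0 0.4 0 0 0; 0 0 0.4 0 0 0; 0 0 0.2 0 0 0; 0 0 0.1 0 0 0; 0 0 0 0 0 0; 0 0 0 0 0 0; 0 0 0 0 0 0"

```text
time_s: 7.72
position: [0.4708, -0.0629, 0.1366]
tcp_rot: [[0.993, 0.116, 0.001], [0.116, -0.993, -0.001], [0.001, 0.001, -1.0]]
force: [0.6, -0.2, -1.9]
opening: 0.424
grasp_force: 5.7
```

Run:
```python
from h import *;go(.470,-.0616,.15)
from rig import capture
t=capture("top");s=capture("side")
cv2.imwrite("pics/g3.png",np.hstack([panel(s,200,160,70,100,6)[:600],panel(t,255,190,60,100,6)]))
```

```text
t7.72 pos [ 0.4708 -0.0629  0.1366] units [-0.012 -0.027 -0.267] rows>= 0.3 turn [ 0.0001 -0.0002 -0.0001] F [ 0.6 -0.2 -1.9] op mm 36.9 gf 5.7
```

View pics/g3.png

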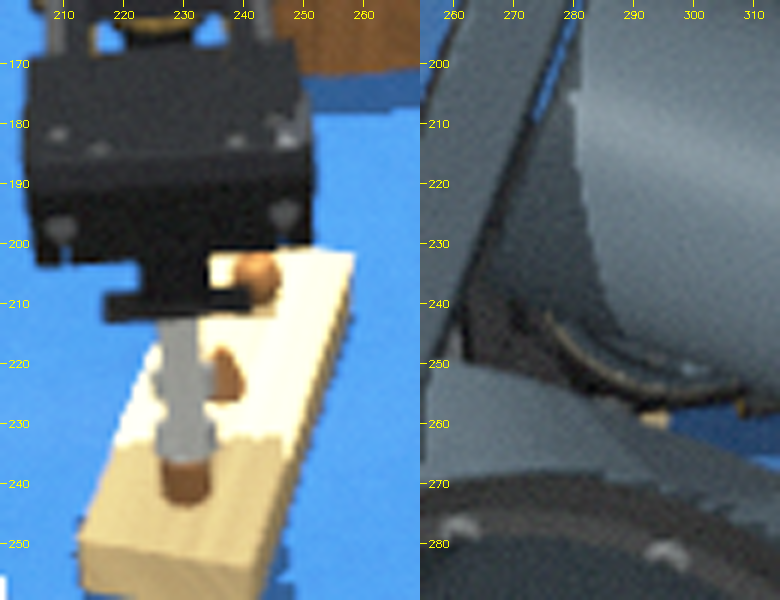

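The side view shows the front jaw, spanning columns 226–235.5 with its bottom at row 236, directly above the popper, which is centred on column 230.5. The arm hides this spot in the top view.

Run:
```python
from h import *
o,d=ray("side",(230.5,235.8)); print(o+d*(-.0814-o[1])/d[1])
for p in ((230.5,234.6),):print(atz("side",p,.046))
print(atz("side",(230.5,243.5),.026))
# popper predicted bottom front & side outline
print(proj("side",[[.47,-.0706,.026],[.47,-.0616,.046],[.4731-.0,-.0814,.0586]]))
```

```text
[ 0.47184232 -0.0814      0.06223909]
[ 0.46991391 -0.06252889  0.046     ]
[ 0.46938933 -0.06840598  0.026     ]
[[230.73147306 244.29915674]
 [230.57187551 234.26817058]
 [231.22424708 237.09476674]]
```

apply_moves:
  plan: "0.01 -0.02 0 0 0 0; 0 0 0.1 0 0 0; 0 0 0.1 0 0 0; 0 0 0.1 0 0 0; 0 0 0.1 0 0 0; 0 0 0.08 0 0 0; 0 0 0.04 0 0 0; 0 0 0 0 0 0; 0 0 0 0 0 0"

```text
time_s: 8.57
position: [0.4704, -0.0619, 0.1098]
tcp_rot: [[0.993, 0.116, -0.0], [0.116, -0.993, 0.0], [-0.0, -0.0, -1.0]]
force: [-0.1, -0.2, -1.0]
opening: 0.427
grasp_force: 5.7
```

Run:
```python
from h import *;go(.4711,-.0619,.107)
```

```text
t8.57 pos [ 0.4704 -0.0619  0.1098] units [0.014 0.002 0.057] rows>= 0.1 turn [-0.      0.0001 -0.0002] F [-0.1 -0.2 -1. ] op mm 37.2 gf 5.7
```

apply_moves:
  plan: "0.014 0 0.02 0 0 0; 0 0 0.02 0 0 0; 0 0 0 0 0 0; 0 0 0 0 0 0"

```text
time_s: 8.9
position: [0.4712, -0.0618, 0.1081]
tcp_rot: [[0.993, 0.116, 0.0], [0.116, -0.993, -0.0], [0.0, 0.0, -1.0]]
force: [-0.2, 0.1, -0.4]
opening: 0.424
grasp_force: 5.7
```

Run:
```python
from h import *;go(.4711,-.0619,.107)
```

```text
t8.90 pos [ 0.4712 -0.0618  0.1081] units [-0.002  0.002  0.022] rows>= 0.0 turn [ 0.     -0.     -0.0002] F [-0.2  0.1 -0.4] op mm 36.9 gf 5.7
```

apply_moves:
  plan: "0 0 0.01 0 0 0; 0 0 0 0 0 0; 0 0 0 0 0 0; 0 0 0 0 0 0; 0 0 0 0 0 0; 0 0 0 0 0 0"
  gripper: -0.5

```text
time_s: 9.4
position: [0.4713, -0.0619, 0.1077]
tcp_rot: [[0.993, 0.116, 0.0], [0.116, -0.993, -0.0], [0.0, 0.0, -1.0]]
force: [-0.3, 0.1, 1.2]
opening: 0.257
grasp_force: 29.3
```

Run:
```python
from h import *;go(.4711,-.0619,.107)
```

```text
t9.40 pos [ 0.4713 -0.0619  0.1077] units [-0.003  0.     0.014] rows>= 0.0 turn [ 0.     -0.     -0.0002] F [-0.3  0.1  1.2] op mm 22.4 gf 29.3
```

Run:
```python
from h import *
from rig import capture
s=capture("side")
cv2.imwrite("pics/g4.png",panel(s,200,180,75,85,7))
```

```text
(no output)
```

View pics/g4.png

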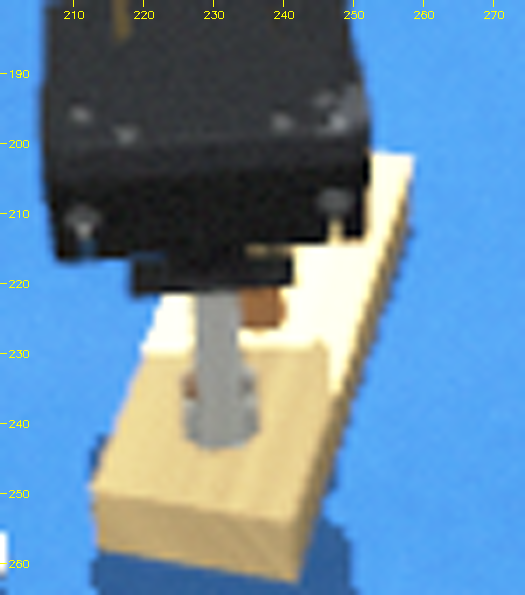

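The front jaw bottom is at row 243.5. Brown shows on both sides of the jaw at columns 226.6 and 234.5, row 235, so the head looks to be between the jaws. The opening is smaller than it should be on a head, so I'll check the force at 26 mm.

apply_moves:
  plan: "0 0 0 0 0 0; 0 0 0 0 0 0; 0 0 0 0 0 0; 0 0 0 0 0 0"
  gripper: -0.4

```text
time_s: 9.78
position: [0.4712, -0.0619, 0.1076]
tcp_rot: [[0.993, 0.116, 0.0], [0.116, -0.993, -0.0], [0.0, 0.0, -1.0]]
force: [-0.7, -0.5, 0.3]
opening: 0.3
grasp_force: 8.7
```

Run:
```python
from h import *;go(.4711,-.0619,.107)
print(proj("side",[[.4718,-.0733,.0297],[.4718,-.0753,.0297]]))
```

```text
t9.78 pos [ 0.4712 -0.0619  0.1076] units [-0.002  0.001  0.012] rows>= 0.0 turn [ 0.     -0.     -0.0002] F [-0.7 -0.5  0.3] op mm 26.1 gf 8.7
[[231.4545098  244.0539589 ]
 [231.39362903 244.7861149 ]]
```

apply_moves:
  plan: "0 0 0 0 0 0; 0 0 0 0 0 0; 0 0 0 0 0 0"
  gripper: -0.45

```text
time_s: 10.03
position: [0.4712, -0.0619, 0.1076]
tcp_rot: [[0.993, 0.116, 0.0], [0.116, -0.993, -0.0], [0.0, 0.0, -1.0]]
force: [0.4, -0.6, 0.6]
opening: 0.281
grasp_force: 18.4
```

apply_moves:
  plan: "0 0 0 0 0 0; 0 0 0 0 0 0; 0 0 -0.03 0 0 0; 0 0 -0.07 0 0 0; 0 0 -0.15 0 0 0; 0 0 -0.25 0 0 0; 0 0 -0.3 0 0 0; 0 0 -0.3 0 0 0; 0 0 -0.3 0 0 0; 0 0 -0.2 0 0 0"
  gripper: -0.5

```text
time_s: 10.87
position: [0.4715, -0.0619, 0.1893]
tcp_rot: [[0.993, 0.116, 0.002], [0.116, -0.993, -0.001], [0.002, 0.001, -1.0]]
force: [0.2, 0.2, -1.7]
opening: 0.256
grasp_force: 30.0
```

apply_moves:
  plan: "0 0 -0.1 0 0 0; 0 0 -0.05 0 0 0; 0 0 0 0 0 0; 0 0 0 0 0 0; 0 0 0 0 0 0"

```text
time_s: 11.28
position: [0.4706, -0.0616, 0.1944]
tcp_rot: [[0.993, 0.116, -0.002], [0.116, -0.993, 0.001], [-0.001, -0.001, -1.0]]
force: [0.6, -0.0, -1.2]
opening: 0.263
grasp_force: 30.0
```

Run:
```python
from h import *;go(.501,-.313,.195)
from rig import capture
s=capture("side")
cv2.imwrite("pics/g5.png",panel(s,195,155,75,85,7))
```

```text
t11.28 pos [ 0.4706 -0.0616  0.1944] units [ 0.023  5.064 -0.016] rows>= 6.1 turn [-0.0001  0.0002 -0.0002] F [ 0.6 -0.  -1.2] op mm 22.8 gf 30.0
```

View pics/g5.png

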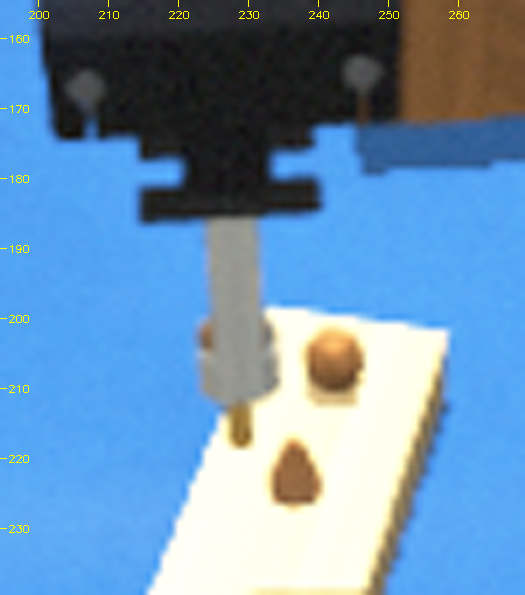

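The head is held upright in the jaws. The stem end is at side pixel (228.6,218.4), and the ball and cone heads are undisturbed.

Run:
```python
from h import *
print(atz("side",(228.6,218.4),.0907))
print(proj("side",[[.4700,-.0617,.0907],[.4706,-.0657,.0907]]))
```

```text
[ 0.46817886 -0.06206139  0.0907    ]
[[229.5485531  218.28036044]
 [229.72200014 219.71191299]]
```

apply_moves:
  plan: "0 0.3 0 0 0 0; 0 0.6 0 0 0 0; 0 0.7 0 0 0 0; 0 0.7 0 0 0 0; 0 0.7 0 0 0 0; 0.02 0.7 0 0 0 0; 0 0.6 0 0 0 0; 0 0.4 0 0 0 0; 0 0.25 0 0 0 0; 0 0.1 0 0 0 0"

```text
time_s: 12.17
position: [0.5012, -0.3143, 0.1942]
tcp_rot: [[0.994, 0.114, -0.0], [0.114, -0.994, 0.0], [-0.0, -0.0, -1.0]]
force: [-0.2, 0.7, -1.8]
opening: 0.26
grasp_force: 30.0
```

apply_moves:
  plan: "0 0 0 0 0 0; 0 0 0 0 0 0; 0 0 0 0 0 0; 0 0 0 0 0 0"

```text
time_s: 12.5
position: [0.5012, -0.3108, 0.1951]
tcp_rot: [[0.993, 0.117, -0.001], [0.117, -0.993, 0.001], [-0.001, -0.001, -1.0]]
force: [-0.1, 0.6, -0.8]
opening: 0.258
grasp_force: 30.0
```

Run:
```python
from h import *;go(.501,-.313,.195)
```

```text
t12.50 pos [ 0.5012 -0.3108  0.1951] units [-0.009  0.042  0.001] rows>= 0.1 turn [-0.0002  0.0001  0.0001] F [-0.1  0.6 -0.8] op mm 22.5 gf 30.0
```

apply_moves:
  plan: "0.01 0.03 0.1 0 0 0; 0 0.01 0.2 0 0 0; 0 0 0.2 0 0 0; 0 0 0.1 0 0 0; 0 0 0.05 0 0 0; 0 0 0 0 0 0; 0 0 0 0 0 0; 0 0 0 0 0 0"

```text
time_s: 13.17
position: [0.5023, -0.3147, 0.1628]
tcp_rot: [[0.993, 0.116, 0.001], [0.116, -0.993, -0.0], [0.0, 0.001, -1.0]]
force: [1.0, 0.1, -0.7]
opening: 0.257
grasp_force: 30.0
```

Run:
```python
from h import *;go(.501,-.313,.1617)
from rig import capture
s=capture("side");t=capture("top")
cv2.imwrite("pics/g6.png",np.hstack([panel(s,205,295,70,70,6),panel(t,380,200,60,70,6)]))
```

```text
t13.17 pos [ 0.5023 -0.3147  0.1628] units [-0.022 -0.037  0.022] rows>= 0.1 turn [ 0.0001 -0.0001 -0.0002] F [ 1.   0.1 -0.7] op mm 22.4 gf 30.0
```

View pics/g6.png

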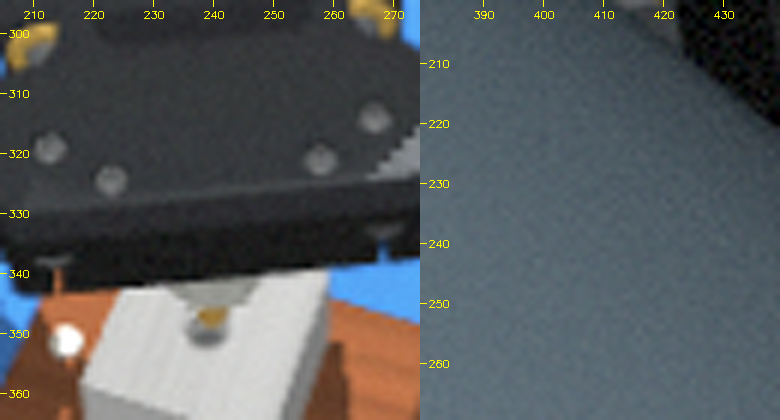

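Side view: the stem end is at about (239.7,349), front lower edge. The socket's dark ellipse is centred on column 239 with its lower edge at row 352. The arm hides this in the top view. That was the last allowed picture, so from here I work from numbers.

Run:
```python
from h import *;go(.501,-.313,.1617)
a=atz("side",(239.7,349.),.0592);print("stem front",a,"centre y",a[1]+.0035)
print("sock",atz("side",(239.,349.),.054))
# finer: colour-based stem centroid now, and dark socket ellipse from first image
from rig import capture
s=capture("side").astype(int)
sub=s[340:356,228:252]
print((sub[:,:,0]-sub[:,:,2])[4:12]); 
s0=cv2.imread("pics/side0.png")[:,:,::-1].astype(int)[340:358,228:252].sum(2)//3; print(s0)
print(sub.sum(2)//3)
```

```text
t13.27 pos [ 0.5023 -0.3147  0.163 ] units [-0.023 -0.037  0.025] rows>= 0.1 turn [ 0.0001 -0.0001 -0.0002] F [ 0.  -0.4 -1.8] op mm 23.0 gf 30.0
stem front [ 0.50030008 -0.31705823  0.0592    ] centre y -0.3135582305911774
sock [ 0.49894084 -0.3143112   0.054     ]
[[ 0  2  2  3  1  3  4  4  3  4  5  7  5  6  5  5  4  5  1  3  2  3  1  2]
 [ 0  1  2  2  2 -1  1  0  3  3  4  7  8  5  7  6  3  2  2  2  2  2  3  3]
 [ 2  3  2  1  2  2  2 -1  1  7 31 53 49 54 53  9  1  1 -1  1  2  1  3 -1]
 [ 3  1  4  0  1  0  2  0  2  7 83 95 97 91 55 12  2  0  0  4  2  2  2  1]
 [ 1  2  1  2  1  1  2  2  2  5 43 85 90 76 34  1  1  1  1  2  0  1 -1  1]
 [ 0  1  0  0  3  3  2  1  1  0  7 41 55 30  2  3  1  1  1  2  1  1  0  1]
 [ 0  4  1  1  2  3  0  0 -1 -1  1  3  1 -2  2  1  3 -1  1  1  4  1  1 -1]
 [ 3  0  1  0  2 -1  0  1  2  0 -2 -2 -2 -2  0  2 -1  0  2  0  4  1  1  2]]
[[255 255 255 255 255 255 255 255 255 255 255 255 255 255 255 255 255 255
  255 255 255 255 255 255]
 [255 255 255 255 255 255 255 255 255 255 255 255 255 255 255 255 255 255
  255 255 255 255 255 255]
 [255 255 255 255 255 255 255 
[... 2503 characters left out ...]
08 206 205 208 204 202 187 157 139 143 128 121 133 153 192 212 212
  213 210 214 212 212 212]
 [210 208 205 205 210 205 202 190 145 129 114 107 110 122 152 193 210 211
  211 209 215 212 214 213]
 [211 204 202 207 206 202 205 205 163 117  96  97  98 115 160 202 209 208
  208 212 213 214 215 212]
 [207 202 204 207 208 204 206 210 187 150 132 127 138 163 200 213 213 208
  208 212 210 216 214 212]
 [206 203 206 206 207 204 208 207 205 198 188 185 193 205 214 211 209 209
  211 211 211 214 213 215]
 [204 203 206 207 202 205 211 207 205 210 207 208 207 210 213 212 210 207
  211 210 214 215 212 214]
 [202 205 208 205 204 207 206 206 206 208 205 205 206 211 210 210 209 210
  214 212 211 213 213 211]]
```

apply_moves:
  plan: "-0.03 -0.018 0 0 0 0; 0 0 0 0 0 0; 0 0 0 0 0 0; 0 0 0 0 0 0"

```text
time_s: 13.65
position: [0.5004, -0.3137, 0.1626]
tcp_rot: [[0.993, 0.116, 0.0], [0.116, -0.993, -0.0], [0.0, 0.0, -1.0]]
force: [1.3, -0.2, -1.1]
opening: 0.257
grasp_force: 30.0
```

Run:
```python
from h import *;go(.5008,-.314,.157)
from rig import capture
s=capture("side").astype(int)[342:356,232:250]
print((s[:,:,0]-s[:,:,2]).clip(0)); print(s.sum(2)//3)
```

```text
t13.65 pos [ 0.5004 -0.3137  0.1626] units [0.006 0.007 0.113] rows>= 0.1 turn [ 0.     -0.     -0.0002] F [ 1.3 -0.2 -1.1] op mm 22.4 gf 30.0
[[ 4  3  6  6  8  7  4  7  6  4  6  4  6  4  2  0  2  0]
 [ 3  5  5  6  6  7  6  7  7  4  6  5  2  2  1  3  2  0]
 [ 4  3  3  4  4  6  2  4  5  5  4  4  3  2  1  0  3  1]
 [ 1  1  0  3  8  7  7  9 30 28  3  2  1  2  1  0  1  4]
 [ 1  2  1  1 26 92 91 95 91 42  1  1  2  2  2  2  1  0]
 [ 1  1  0  1  7 86 94 95 83 34  1  1  1  0  0  2  2  4]
 [ 0  4  2  1  4 40 73 77 57 13  2  2  2  2  0  2  1  2]
 [ 3  3  1  2  0  1  5 18  0  2  1  1  3  0  1  3  3  4]
 [ 1  0  1  2  0  0  3  0  1  1  1  2  0  1  1  1  4  0]
 [ 1  1  3  3  0  0  0  0  0  0  0  2  1  1  0  0  4  1]
 [ 1  0  0  0  4  1  0  0  0  0  3  3  3  0  2  2  1  1]
 [ 0  1  1  0  3  0  1  0  0  0  2  0  1  4  2  2  2  1]
 [ 0  0  3  2  0  2  2  2  2  2  1  0  1  0  1  0  1  2]
 [ 2  1  2  0  0  2  1  0  1  1  0  0  1  2  0  0  2  0]]
[[153 140 141 148 150 150 150 147 148 149 150 149 144 147 181 209 213 207]
 [174 146 144 148 147 151 150 148 147 150 147 152 155 183 211 215 212 211]
 [204 20
[... 192 characters left out ...]
212 211 213 211 209 214]
 [206 209 204 200 185 111 114 113 111 139 200 205 212 211 214 209 212 213]
 [207 205 204 192 176 122 121 119 122 148 173 199 213 213 211 210 213 212]
 [206 207 200 187 156 140 142 141 150 148 154 191 213 212 211 210 213 209]
 [208 206 204 191 144 131 114 105 110 124 151 194 212 210 208 209 214 209]
 [208 204 205 208 161 116  96  97  96 115 159 200 212 210 210 211 213 214]
 [207 203 208 209 187 151 133 128 135 160 198 211 212 207 210 213 211 212]
 [204 202 210 209 202 198 189 186 191 203 213 209 212 208 211 212 215 215]
 [204 207 210 207 206 208 205 206 204 208 211 210 207 210 211 211 213 213]
 [203 208 208 204 206 206 207 204 208 212 210 212 210 210 214 213 211 211]]
```

Run:
```python
from h import *
for ys in(-.313,-.314,-.315):
  for dz in(0,.001): print(ys,dz,"stem",proj("side",[[.4995,ys-.0036,.0589+dz]]),"sock c, front6",proj("side",[[.4993,ys,.054],[.4993,ys-.006,.054]]).round(2).tolist())
```

```text
-0.313 0 stem [[239.19490991 348.81392842]] sock c, front6 [[239.27, 348.22], [239.1, 351.82]]
-0.313 0.001 stem [[239.17368979 348.49307955]] sock c, front6 [[239.27, 348.22], [239.1, 351.82]]
-0.314 0 stem [[239.16607276 349.41679793]] sock c, front6 [[239.24, 348.82], [239.07, 352.42]]
-0.314 0.001 stem [[239.14478715 349.09632778]] sock c, front6 [[239.24, 348.82], [239.07, 352.42]]
-0.315 0 stem [[239.13718223 350.02097882]] sock c, front6 [[239.21, 349.41], [239.04, 353.03]]
-0.315 0.001 stem [[239.1158309  349.70089042]] sock c, front6 [[239.21, 349.41], [239.04, 353.03]]
```

apply_moves:
  plan: "0.006 0.012 0 0 0 0; 0 0 0.03 0 0 0; 0 0 0.03 0 0 0; 0 0 0.03 0 0 0; 0 0 0.03 0 0 0; 0 0 0.03 0 0 0; 0 0 0 0 0 0; 0 0 0 0 0 0"

```text
time_s: 14.37
position: [0.5008, -0.3142, 0.1549]
tcp_rot: [[0.993, 0.116, -0.0], [0.116, -0.993, 0.0], [-0.0, -0.0, -1.0]]
force: [0.3, -0.5, -1.2]
opening: 0.26
grasp_force: 30.0
```

Run:
```python
from h import *;go(.5006,-.3143,.153)
```

```text
t14.37 pos [ 0.5008 -0.3142  0.1549] units [-0.004  0.001  0.038] rows>= 0.0 turn [-0.      0.     -0.0002] F [ 0.3 -0.5 -1.2] op mm 22.6 gf 30.0
```

apply_moves:
  plan: "0 0 0.03 0 0 0; 0 0 0.03 0 0 0; 0 0 0 0 0 0"

```text
time_s: 14.62
position: [0.5007, -0.3141, 0.1518]
tcp_rot: [[0.993, 0.116, -0.0], [0.116, -0.993, 0.0], [-0.0, -0.0, -1.0]]
force: [0.3, 0.2, -1.3]
opening: 0.262
grasp_force: 30.0
```

apply_moves:
  plan: "0 0 0.02 0 0 0; 0 0 0.02 0 0 0; 0 0 0 0 0 0"

```text
time_s: 14.87
position: [0.5007, -0.3142, 0.1498]
tcp_rot: [[0.993, 0.116, -0.0], [0.116, -0.993, 0.0], [-0.0, -0.0, -1.0]]
force: [-0.2, 0.1, -1.3]
opening: 0.26
grasp_force: 30.0
```

Stem is 8 mm in, with no side force. I'll keep going in small steps.

apply_moves:
  plan: "0 0 0.02 0 0 0; 0 0 0 0 0 0"

```text
time_s: 15.03
position: [0.5008, -0.3142, 0.1489]
tcp_rot: [[0.993, 0.116, -0.0], [0.116, -0.993, 0.0], [-0.0, -0.0, -1.0]]
force: [-0.0, -0.1, -2.0]
opening: 0.256
grasp_force: 30.0
```

apply_moves:
  plan: "0 0 0.02 0 0 0; 0 0 0 0 0 0"

```text
time_s: 15.2
position: [0.5008, -0.3142, 0.1479]
tcp_rot: [[0.993, 0.116, -0.0], [0.116, -0.993, 0.0], [-0.0, -0.0, -1.0]]
force: [-0.1, -0.2, -2.2]
opening: 0.256
grasp_force: 30.0
```

apply_moves:
  plan: "0 0 0.02 0 0 0; 0 0 0 0 0 0"

```text
time_s: 15.37
position: [0.501, -0.3144, 0.1472]
tcp_rot: [[0.993, 0.116, 0.0], [0.116, -0.993, -0.0], [0.0, 0.0, -1.0]]
force: [-0.0, 0.8, -0.5]
opening: 0.258
grasp_force: 30.0
```

apply_moves:
  plan: "0 0 0.02 0 0 0; 0 0 0 0 0 0"

```text
time_s: 15.53
position: [0.5011, -0.3145, 0.1465]
tcp_rot: [[0.993, 0.116, 0.001], [0.116, -0.993, -0.001], [0.001, 0.001, -1.0]]
force: [-0.7, 0.9, 2.2]
opening: 0.259
grasp_force: 30.0
```

apply_moves:
  plan: "0 0 0.02 0 0 0; 0 0 0 0 0 0"

```text
time_s: 15.7
position: [0.5011, -0.3144, 0.1454]
tcp_rot: [[0.993, 0.116, 0.001], [0.116, -0.993, -0.001], [0.001, 0.001, -1.0]]
force: [-0.1, 0.6, 3.9]
opening: 0.257
grasp_force: 30.0
```

apply_moves:
  plan: "0 0 0.01 0 0 0; 0 0 0 0 0 0"

```text
time_s: 15.87
position: [0.501, -0.3144, 0.1447]
tcp_rot: [[0.993, 0.116, 0.0], [0.116, -0.993, -0.0], [0.0, 0.0, -1.0]]
force: [-0.0, -0.6, 3.9]
opening: 0.258
grasp_force: 30.0
```

apply_moves:
  plan: "0 0 0.015 0 0 0; 0 0 0 0 0 0"

```text
time_s: 16.03
position: [0.5009, -0.3144, 0.1438]
tcp_rot: [[0.993, 0.116, 0.0], [0.116, -0.993, -0.0], [0.0, 0.0, -1.0]]
force: [0.1, 0.1, 4.2]
opening: 0.259
grasp_force: 30.0
```

apply_moves:
  plan: "0 0 0.015 0 0 0; 0 0 0 0 0 0"

```text
time_s: 16.2
position: [0.5009, -0.3144, 0.1429]
tcp_rot: [[0.993, 0.116, 0.0], [0.116, -0.993, -0.0], [0.0, 0.0, -1.0]]
force: [-0.0, 0.3, 3.7]
opening: 0.259
grasp_force: 30.0
```

apply_moves:
  plan: "0 0 0.01 0 0 0; 0 0 0 0 0 0"

```text
time_s: 16.37
position: [0.5009, -0.3143, 0.1425]
tcp_rot: [[0.993, 0.116, 0.0], [0.116, -0.993, -0.0], [0.0, 0.0, -1.0]]
force: [0.1, 0.2, 3.0]
opening: 0.262
grasp_force: 30.0
```

apply_moves:
  plan: "0 0 0.006 0 0 0; 0 0 0 0 0 0"

```text
time_s: 16.53
position: [0.5009, -0.3144, 0.1422]
tcp_rot: [[0.993, 0.116, 0.0], [0.116, -0.993, -0.0], [0.0, 0.0, -1.0]]
force: [0.6, -0.2, 3.4]
opening: 0.259
grasp_force: 30.0
```

apply_moves:
  plan: "0 0 0.006 0 0 0; 0 0 0 0 0 0"

```text
time_s: 16.7
position: [0.501, -0.3144, 0.1422]
tcp_rot: [[0.993, 0.116, 0.0], [0.116, -0.993, -0.0], [0.0, 0.0, -1.0]]
force: [-0.6, 0.7, 4.8]
opening: 0.263
grasp_force: 30.0
```

apply_moves:
  plan: "0 0 0.004 0 0 0; 0 0 0 0 0 0"

```text
time_s: 16.87
position: [0.501, -0.3144, 0.1422]
tcp_rot: [[0.993, 0.116, 0.0], [0.116, -0.993, -0.0], [0.0, 0.0, -1.0]]
force: [-0.2, 0.4, 5.7]
opening: 0.258
grasp_force: 30.0
```

apply_moves:
  plan: "0 0 0.004 0 0 0; 0 0 0 0 0 0"

```text
time_s: 17.03
position: [0.5011, -0.3145, 0.1421]
tcp_rot: [[0.993, 0.116, 0.001], [0.116, -0.993, -0.001], [0.001, 0.001, -1.0]]
force: [-0.1, -0.2, 6.9]
opening: 0.259
grasp_force: 30.0
```

apply_moves:
  plan: "0 0 0.006 0 0 0; 0 0 0 0 0 0"

```text
time_s: 17.2
position: [0.5012, -0.3146, 0.1421]
tcp_rot: [[0.993, 0.116, 0.001], [0.116, -0.993, -0.001], [0.001, 0.001, -1.0]]
force: [-0.2, 0.4, 8.1]
opening: 0.259
grasp_force: 30.0
```

apply_moves:
  plan: "0 0 0.006 0 0 0; 0 0 0 0 0 0"

```text
time_s: 17.37
position: [0.5013, -0.3146, 0.1421]
tcp_rot: [[0.993, 0.116, 0.001], [0.116, -0.993, -0.001], [0.001, 0.001, -1.0]]
force: [0.0, 1.0, 8.3]
opening: 0.261
grasp_force: 30.0
```

apply_moves:
  plan: "0 0 0.01 0 0 0; 0 0 0 0 0 0"

```text
time_s: 17.53
position: [0.5015, -0.3147, 0.142]
tcp_rot: [[0.993, 0.116, 0.002], [0.116, -0.993, -0.001], [0.002, 0.001, -1.0]]
force: [-0.7, 0.8, 10.9]
opening: 0.257
grasp_force: 30.0
```

apply_moves:
  plan: "0 0 0.006 0 0 0; 0 0 0 0 0 0"

```text
time_s: 17.7
position: [0.5016, -0.3147, 0.142]
tcp_rot: [[0.993, 0.116, 0.002], [0.116, -0.993, -0.001], [0.002, 0.002, -1.0]]
force: [-0.3, 1.4, 13.2]
opening: 0.259
grasp_force: 30.0
```

apply_moves:
  plan: "0 0 0 0 0 0; 0 0 0 0 0 0; 0 0 0 0 0 0; 0 0 0 0 0 0; 0 0 0 0 0 0; 0 0 0 0 0 0; 0 0 0 0 0 0; 0 0 0 0 0 0"

```text
time_s: 18.37
position: [0.5016, -0.3147, 0.142]
tcp_rot: [[0.993, 0.116, 0.002], [0.116, -0.993, -0.001], [0.002, 0.002, -1.0]]
force: [-1.6, 0.6, 13.0]
opening: 0.262
grasp_force: 30.0
```

apply_moves:
  plan: "0 0 -0.015 0 0 0; 0 0 -0.015 0 0 0; 0 0 0 0 0 0"

```text
time_s: 18.62
position: [0.5011, -0.3144, 0.1422]
tcp_rot: [[0.993, 0.116, 0.001], [0.116, -0.993, -0.001], [0.001, 0.001, -1.0]]
force: [0.7, 0.1, 6.0]
opening: 0.263
grasp_force: 30.0
```

apply_moves:
  plan: "0 0 -0.015 0 0 0; 0 0 -0.008 0 0 0; 0 0 0 0 0 0"

```text
time_s: 18.87
position: [0.5007, -0.3142, 0.1423]
tcp_rot: [[0.993, 0.116, -0.0], [0.116, -0.993, 0.0], [-0.0, -0.0, -1.0]]
force: [0.7, -0.3, 0.6]
opening: 0.259
grasp_force: 30.0
```

apply_moves:
  plan: "0 0 0 0 0 0; 0 0 0 0 0 0; 0 0 0 0 0 0; 0 0 0 0 0 0; 0 0 0 0 0 0; 0 0 0 0 0 0"
  gripper: -0.15

```text
time_s: 19.37
position: [0.5007, -0.3141, 0.1425]
tcp_rot: [[0.993, 0.116, -0.001], [0.116, -0.993, 0.001], [-0.0, -0.001, -1.0]]
force: [-0.7, -0.0, -1.0]
opening: 0.423
grasp_force: 5.8
```

apply_moves:
  plan: "0 0 -0.03 0 0 0; 0 0 -0.06 0 0 0; 0 0 -0.1 0 0 0; 0 0 -0.15 0 0 0; 0 0 -0.2 0 0 0; 0 0 -0.3 0 0 0; 0 0 -0.3 0 0 0; 0 0 -0.2 0 0 0; 0 0 -0.1 0 0 0; 0 0 -0.05 0 0 0"

```text
time_s: 20.2
position: [0.5013, -0.3146, 0.2188]
tcp_rot: [[0.993, 0.116, 0.002], [0.116, -0.993, -0.002], [0.002, 0.002, -1.0]]
force: [-0.4, -0.3, -0.6]
opening: 0.428
grasp_force: 5.7
```

Run:
```python
from h import *;go(.5167,.2494,.21)
from rig import capture
s=capture("side").astype(int)
z=.054+.0065 # head underside guess
print(proj("side",[[.4995,-.314,.0805],[.4995,-.314,.0605]]))
b=(s[:,:,0]-s[:,:,2])[322:352:2,226:254:2]; print(b)
```

```text
t20.20 pos [ 0.5013 -0.3146  0.2188] units [  1.611 -11.17    0.159] rows>= 13.5 turn [ 0.0003 -0.0003 -0.0002] F [-0.4 -0.3 -0.6] op mm 37.3 gf 5.7
[[238.8046698  340.12512807]
 [239.2359341  346.73729986]]
[[-159 -161 -127    5    3    6    5    4    5    5  -14 -159 -160 -163]
 [-160 -162 -138    6    4    5    6    5    4    6    5 -162 -161 -163]
 [-159 -159 -149    6    3    4    6    4    3    5  -30 -160 -159 -161]
 [-163 -162 -160  -84   -8    5    6    7    6  -35 -160 -162 -162 -162]
 [-162 -161 -118 -160 -130  -73  -98 -121 -121 -152 -158 -161 -159 -161]
 [-160 -153    0    0   -1  -27 -160 -164 -162 -160 -162 -161 -162 -164]
 [ -76  -53    0    0    0    0    0   -2  -20 -130 -163 -160 -162 -161]
 [ 108    0    0    0    0   70  109  104   23    0    0   -1 -108 -162]
 [  82    0    0    0   85  105  109  109  104    3    0    0    0    0]
 [   1    0    0    0   94   99  105  111  105   19    0    0    0    0]
 [   0    0    0    0   91   93  102  106  110   22    0    0    0    0]
 [   0    0    0    0   61   89   96  101   88   20    0    0    0    0]
 [   0    0    3    2   61   63   68   70   73   33    1    3    2    1]
 [  -2    1   -1    1   49   66   69   68   73   24    1    1    0    2]
 [   2    1    3    2    2   52   70   70   44    1   -1    1    0    2]]
```

The head stands in the socket, its top near (239,340). Now I take the tongs back to the block.

apply_moves:
  plan: "0.05 -0.35 0 0 0 0; 0.1 -0.65 0 0 0 0; 0.11 -0.76 0 0 0 0; 0.11 -0.76 0 0 0 0; 0.11 -0.76 0 0 0 0; 0.11 -0.76 0 0 0 0; 0.11 -0.76 0 0 0 0; 0.11 -0.76 0 0 0 0; 0.11 -0.76 0 0 0 0; 0.11 -0.76 0 0 0 0"

```text
time_s: 21.08
position: [0.5093, 0.0461, 0.2165]
tcp_rot: [[0.993, 0.116, -0.003], [0.116, -0.993, 0.001], [-0.003, -0.001, -1.0]]
force: [0.6, -0.6, -1.6]
opening: 0.427
grasp_force: 5.7
```

apply_moves:
  plan: "0.11 -0.76 0 0 0 0; 0.11 -0.76 0 0 0 0; 0.11 -0.76 0 0 0 0; 0.11 -0.72 0 0 0 0; 0.08 -0.6 0 0 0 0; 0.05 -0.35 0 0 0 0; 0.02 -0.13 0 0 0 0; 0 0 0 0 0 0; 0 0 0 0 0 0; 0 0 0 0 0 0"

```text
time_s: 21.92
position: [0.5162, 0.2481, 0.2169]
tcp_rot: [[0.993, 0.115, -0.001], [0.115, -0.993, -0.001], [-0.001, 0.001, -1.0]]
force: [-0.1, 0.1, -1.2]
opening: 0.426
grasp_force: 5.7
```

Run:
```python
from h import *;go(.5167,.2495,.168)
```

```text
t21.92 pos [0.5162 0.2481 0.2169] units [ 0.014 -0.027  0.978] rows>= 1.2 turn [ 0.0001  0.0002 -0.0003] F [-0.1  0.1 -1.2] op mm 37.1 gf 5.7
```

apply_moves:
  plan: "0.014 -0.02 0.1 0 0 0; 0 0 0.2 0 0 0; 0 0 0.2 0 0 0; 0 0 0.2 0 0 0; 0 0 0.1 0 0 0; 0 0 0 0 0 0; 0 0 0 0 0 0; 0 0 0 0 0 0"

```text
time_s: 22.58
position: [0.5176, 0.2505, 0.1774]
tcp_rot: [[0.993, 0.116, 0.0], [0.116, -0.993, 0.0], [0.001, -0.0, -1.0]]
force: [0.2, 0.6, -1.9]
opening: 0.427
grasp_force: 5.7
```

Run:
```python
from h import *;go(.5167,.2495,.0895)
```

```text
t22.58 pos [0.5176 0.2505 0.1774] units [-0.022  0.018  1.758] rows>= 2.1 turn [-0.     -0.0001 -0.0002] F [ 0.2  0.6 -1.9] op mm 37.2 gf 5.7
```

apply_moves:
  plan: "-0.015 0.01 0.1 0 0 0; 0 0 0.1 0 0 0; 0 0 0.1 0 0 0; 0 0 0.1 0 0 0; 0 0 0.1 0 0 0; 0 0 0.1 0 0 0; 0 0 0 0 0 0; 0 0 0 0 0 0"

```text
time_s: 23.25
position: [0.5164, 0.2498, 0.1468]
tcp_rot: [[0.993, 0.116, -0.001], [0.116, -0.993, -0.0], [-0.001, 0.0, -1.0]]
force: [0.6, 0.8, -2.2]
opening: 0.429
grasp_force: 5.7
```

Run:
```python
from h import *;go(.5167,.2495,.0895)
```

```text
t23.25 pos [0.5164 0.2498 0.1468] units [0.006 0.006 1.146] rows>= 1.4 turn [ 0.      0.0001 -0.0002] F [ 0.6  0.8 -2.2] op mm 37.3 gf 5.7
```

In the slot, no contact. Descending further.

apply_moves:
  plan: "0 0 0.1 0 0 0; 0 0 0.18 0 0 0; 0 0 0.2 0 0 0; 0 0 0.2 0 0 0; 0 0 0.18 0 0 0; 0 0 0.14 0 0 0; 0 0 0.06 0 0 0; 0 0 0 0 0 0; 0 0 0 0 0 0"

```text
time_s: 24.0
position: [0.5167, 0.2499, 0.0941]
tcp_rot: [[0.993, 0.116, -0.0], [0.116, -0.993, -0.0], [-0.0, -0.0, -1.0]]
force: [-0.4, -0.4, -1.7]
opening: 0.427
grasp_force: 5.7
```

Run:
```python
from h import *;go(.5167,.2495,.0885)
```

```text
t24.00 pos [0.5167 0.2499 0.0941] units [-0.001  0.007  0.112] rows>= 0.1 turn [-0.      0.     -0.0002] F [-0.4 -0.4 -1.7] op mm 37.1 gf 5.7
```

apply_moves:
  plan: "0 0.006 0.04 0 0 0; 0 0 0.03 0 0 0; 0 0 0.02 0 0 0; 0 0 0 0 0 0; 0 0 0 0 0 0"

```text
time_s: 24.42
position: [0.5167, 0.2495, 0.0899]
tcp_rot: [[0.993, 0.116, 0.0], [0.116, -0.993, 0.0], [0.0, -0.0, -1.0]]
force: [0.1, -0.2, -0.9]
opening: 0.424
grasp_force: 5.7
```

apply_moves:
  plan: "0 0 0.01 0 0 0; 0 0 0.01 0 0 0; 0 0 0 0 0 0; 0 0 0 0 0 0"

```text
time_s: 24.75
position: [0.5166, 0.2496, 0.0888]
tcp_rot: [[0.993, 0.116, -0.0], [0.116, -0.993, 0.0], [-0.0, -0.0, -1.0]]
force: [0.2, -0.0, -0.4]
opening: 0.423
grasp_force: 5.7
```

apply_moves:
  plan: "0 0 0.01 0 0 0; 0 0 0 0 0 0; 0 0 0 0 0 0"

```text
time_s: 25.0
position: [0.5168, 0.2496, 0.0885]
tcp_rot: [[0.993, 0.116, 0.0], [0.116, -0.993, 0.0], [0.0, -0.0, -1.0]]
force: [-0.8, -0.3, 1.0]
opening: 0.427
grasp_force: 5.8
```

apply_moves:
  plan: "0 0 0.008 0 0 0; 0 0 0 0 0 0; 0 0 0 0 0 0"

```text
time_s: 25.25
position: [0.5168, 0.2496, 0.0885]
tcp_rot: [[0.993, 0.116, 0.0], [0.116, -0.993, 0.0], [0.0, -0.0, -1.0]]
force: [-1.3, 0.3, 5.4]
opening: 0.423
grasp_force: 5.8
```

Guards are seated on the block. Opening, then retreating.

apply_moves:
  plan: "0 0 -0.01 0 0 0; 0 0 0 0 0 0; 0 0 0 0 0 0; 0 0 0 0 0 0; 0 0 0 0 0 0; 0 0 0 0 0 0; 0 0 0 0 0 0; 0 0 0 0 0 0; 0 0 0 0 0 0; 0 0 0 0 0 0"
  gripper: 1

```text
time_s: 26.08
position: [0.5167, 0.2495, 0.0884]
tcp_rot: [[0.993, 0.116, 0.0], [0.116, -0.993, 0.0], [0.0, -0.0, -1.0]]
force: [0.4, 0.5, -0.2]
opening: 0.988
grasp_force: 0.0
```

apply_moves:
  plan: "0 0 0 0 0 0; 0 0 0 0 0 0; 0 0 -0.05 0 0 0; 0 0 -0.1 0 0 0; 0 0 -0.3 0 0 0; 0 0 -0.5 0 0 0; 0 0 -0.5 0 0 0; 0 0 -0.5 0 0 0; 0 0 -0.5 0 0 0; 0 0 -0.2 0 0 0"

```text
time_s: 26.92
position: [0.5186, 0.2501, 0.225]
tcp_rot: [[0.993, 0.116, 0.007], [0.116, -0.993, 0.002], [0.007, -0.001, -1.0]]
force: [-0.1, 0.1, 0.7]
opening: 0.997
grasp_force: 0.0
```

apply_moves:
  plan: "0.4 0.4 0 0 0 0; 0.4 0.5 0 0 0 0; 0.4 0.5 0 0 0 0; 0.4 0.5 0 0 0 0; 0.2 0.3 0 0 0 0; 0 0 0 0 0 0; 0 0 0 0 0 0; 0 0 0 0 0 0"

```text
time_s: 27.58
position: [0.6173, 0.1514, 0.2203]
tcp_rot: [[0.993, 0.116, -0.003], [0.116, -0.993, 0.001], [-0.002, -0.001, -1.0]]
force: [-0.1, 0.6, 0.0]
opening: 1.0
grasp_force: 0.0
```

Run:
```python
from h import *;go(.5167,.2495,.2)
from rig import capture
for n in("side","top"):
    s=capture(n); a=cv2.imread(f"pics/{n}0.png")[:,:,::-1]
    d=np.abs(s.astype(int)-a).max(2)>45
    for k,(x,y,w,h) in {"side":dict(tongs=(235,108,45,70),tray=(205,193,60,70),popper=(222,228,18,20),cone_ball=(233,200,16,30),stand=(200,325,90,54),jar=(320,145,35,40),spools=(180,235,30,40),spool_b=(330,260,35,35)),"top":dict(tongs=(94,195,66,50),tray=(214,215,100,60),stand=(372,197,66,60),jar=(135,110,40,40),spoola=(285,270,30,30),spoolb=(305,125,30,30))}[n].items(): print(n,k,d[y:y+h,x:x+w].sum())
```

```text
t27.58 pos [0.6173 0.1514 0.2203] units [-1.77  -2.182  0.412] rows>= 3.4 turn [-0.0001  0.0004 -0.0001] F [-0.1  0.6  0. ] op mm 87.0 gf 0.0
side tongs 77
side tray 1726
side popper 298
side cone_ball 190
side stand 229
side jar 0
side spools 655
side spool_b 0
top tongs 2020
top tray 1282
top stand 87
top jar 1052
top spoola 40
top spoolb 0
```

apply_moves:
  plan: "-0.3 0.45 0 0 0 0; -0.41 0.66 0 0 0 0; -0.41 0.66 0 0 0 0; -0.41 0.66 0 0 0 0; -0.41 0.66 0 0 0 0; -0.41 0.66 0 0 0 0; -0.41 0.66 0 0 0 0; -0.41 0.66 0 0 0 0; -0.41 0.66 0 0 0 0; -0.41 0.66 0 0 0 0"

```text
time_s: 28.52
position: [0.4565, -0.1897, 0.2213]
tcp_rot: [[0.993, 0.118, 0.0], [0.118, -0.993, 0.0], [0.0, -0.0, -1.0]]
force: [-0.1, -1.2, -0.0]
opening: 1.001
grasp_force: 0.0
```

apply_moves:
  plan: "-0.41 0.66 0 0 0 0; -0.41 0.66 0 0 0 0; -0.41 0.66 0 0 0 0; -0.41 0.66 0 0 0 0; -0.41 0.66 0 0 0 0; -0.41 0.66 0 0 0 0; -0.41 0.66 0 0 0 0; -0.41 0.66 0 0 0 0; -0.3 0.4 0 0 0 0; -0.1 0.2 0 0 0 0"

```text
time_s: 29.35
position: [0.3076, -0.5055, 0.2211]
tcp_rot: [[0.993, 0.114, -0.0], [0.114, -0.993, -0.002], [-0.0, 0.002, -1.0]]
force: [-0.2, 0.4, -0.0]
opening: 1.0
grasp_force: 0.0
```

```bash
cat > d.py <<'E'
from h import *;go(.3,-.5,.2)
from rig import capture
for n in("side","top"):
    s=capture(n); a=cv2.imread(f"pics/{n}0.png")[:,:,::-1]; cv2.imwrite(f"pics/{n}9.png",s[:,:,::-1])
    d=np.abs(s.astype(int)-a).max(2)>45
    for k,(x,y,w,h) in {"side":dict(tongs=(235,108,45,70),tray=(205,193,60,70),popper=(222,228,18,20),cone_ball=(233,200,16,25),stand=(200,325,90,54),jar=(320,145,35,40),spools=(180,235,30,40),spool_b=(330,260,35,35)),"top":dict(tongs=(94,195,66,50),tray=(214,215,100,60),stand=(372,197,66,60),jar=(135,110,40,40),spoola=(285,270,30,30),spoolb=(305,125,30,30))}[n].items(): print(n,k,d[y:y+h,x:x+w].sum())
E
python3 d.py
```

```text
t29.35 pos [ 0.3076 -0.5055  0.2211] units [-0.138 -0.128  0.422] rows>= 0.6 turn [ 0.0003  0.0001 -0.0004] F [-0.2  0.4 -0. ] op mm 87.0 gf 0.0
side tongs 48
side tray 119
side popper 119
side cone_ball 0
side stand 233
side jar 0
side spools 0
side spool_b 0
top tongs 123
top tray 58
top stand 99
top jar 0
top spoola 0
top spoolb 0
```

Run:
```python
from h import *
for n,(x,y,w,h) in(("side",(245,112,22,34)),("top",(100,210,38,30))):
    a=cv2.imread(f"pics/{n}0.png",0);b=cv2.imread(f"pics/{n}9.png",0)
    r=cv2.matchTemplate(cv2.resize(b,None,fx=4,fy=4,interpolation=2)[4*(y-6):4*(y+h+6),4*(x-6):4*(x+w+6)],cv2.resize(a,None,fx=4,fy=4,interpolation=2)[4*y:4*(y+h),4*x:4*(x+w)],5)
    _,m,_,l=cv2.minMaxLoc(r);print(n,m,(l[0]-24)/4,(l[1]-24)/4)
```

```text
side 0.9648206233978271 0.0 -0.25
top 0.9774120450019836 -1.0 0.0
```

```bash
python3 -c "
from rig import bot;print(bot.hand_in())"
```

```text
the job is handed in; nothing more can be done
None
```

The flat-topped head is in the drying stand, bedded on the stop with about 14 N, the tongs are back in their block and nothing else moved; handed in after about 29.5 s (no verdict shown).

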